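# Fit the divider and hold the ice mould shut

## Task

Get the two-part ice mould ready for filling: take the orange divider plate out of its white drying stand and slide it all the way down into the slot of the grey lower half, and let go of it. Then set the blue upper half onto the two steel dowels so that the halves meet flush all round, and hold the mould pressed shut with a firm push of about 15 N on the upper half: finish while still holding and pressing it, without letting go. Do not disturb the coffee capsules.

Things in the scene. Friction and masses are not known exactly. Their poses are not given: they have to be found in the camera images.
- mould_base: Lower half of the mould, grey, fixed to the worktop; open tray 136 (x) x 90 (y) x 40 mm high, cavity 84 x 74 mm. Origin at the centre of its underside, x along its length, z up. On its flat top (parting face) two steel dowels, 9 mm thick, 20 mm tall, tips tapered, stand at x = +58 and -58 mm, y = 0. Symmetric under a half turn.
- slot_floor (a point): Bottom of the divider slot, 8 mm above the worktop at mould_base's centre, same axes. The slot runs along x: rib pairs at both cavity ends (32 to 42 mm from centre) leave 10 mm in y, up to 38 mm above the worktop, mouths bevelled; end walls 84 mm apart. Between the ribs 30 mm is free either side for fingers. Fully home, the divider rests here and stands 40 mm out of the parting face.
- parting_face (a point): Centre of the parting face of mould_base, 40 mm above the worktop, axes as mould_base: the underside of the upper half comes to lie here.
- divider_center (a point): Centre of the loose orange divider plate: 81 mm long (x), 8 mm thick (y), 72 mm high (z up), 60 g; its bottom is 36 mm below this point. It stands upright in a drying stand. Symmetric under a half turn. Grip it across its thickness near the top, from above.
- stand: White drying stand, fixed to the worktop, 104 (x) x 64 (y) x 38 mm high; origin at the centre of its underside. Its slot along x holds the divider loosely at its two ends, the plate's bottom 8 mm above the worktop; the middle is open above an 8 mm floor plate.
- handle (a point): Grip point on the white bar handle of the loose blue upper half: handle 70 mm long (x), 16 mm thick (y), its top 16 mm above this point, the roof of the upper half 24 mm below it; at the roof a 3.5 mm high foot, 20 mm thick, surrounds the handle. Axes as underside. Grip it across its thickness from above.
- underside (a point): Centre of the upper half's underside, 74 mm below handle; x along its length, z up. Blue shell open below, 136 (x) x 90 (y) x 50 mm high without handle, 0.2 to 0.45 kg, standing open side down on the worktop. Inside 96 x 74 mm, 44 mm deep: the divider fits under it. Two 11 mm through holes for the dowels at x = +58 and -58 mm, y = 0, seen from above (the 4 white discs are flat plugs). Symmetric under a half turn.
- mould_top: The blue upper half itself; same origin and axes as underside.
- capsule_1: Red coffee capsule, 37 mm wide and 26 mm high, loose, at the left of the worktop; leave it where it is.
- capsule_2: Green coffee capsule, as the red one.

How it is judged:
By the outcome, as a careful person would: the job done as asked, in the order asked, and still so for the second after the job is handed in, while the arm keeps its last pose, push and grip.
It also fails if it takes over 72 s, if anything falls off the work surface, if the arm or the gripper's body presses on something with over 40 N, if the wrist force passes 120 N, or if a joint passes its speed limit or range.

## Robot

A 6-joint arm with a two-finger parallel gripper is mounted at the origin on a cart in front of the work surface, level with it; the furniture and walls round the work are solid. World frame = base frame: x ahead of the robot, y to its left, z up, the work surface at z = 0. Lengths are in mm, angles in rad, forces in N, time in s.
With the tool pointing down it reaches from about 400 to 925 mm from the base axis. Payload 12.5 kg.
Tool frame: the origin (TCP) lies midway between the tips of the shut fingers; the grasp point (between the pads) lies 19 mm behind it; z points along the fingers, y is the line along which they close (so a half turn about z gives the same grasp; the last joint's range is limited). The gripper opens to 95 mm and grips with 3 to 60 N. Pads are 20 mm wide; open, the fingers measure 119 mm over their backs; the gripper's body (75 mm by 180 mm) begins 59 mm behind the grasp point.
Start: joints at [-1.403, 0.491, 1.559, -0, 1.092, -0.106], TCP at [169.017, -601.731, 214.661] pointing down, gripper open.
Joint ranges: [-3.1, 3.1], [-0.84, 2.19], [0.05, 2.79], [-1.13, 4.28], [0.06, 2.93], [-2.69, 2.69]. Speed limits (rad/s): [2.22, 2.22, 2.79, 3.14, 3.14, 3.14].

## Interface

Orientations are given as [roll, pitch, yaw] about the fixed x, y, z axes, in that order (R = Rz(yaw) Ry(pitch) Rx(roll)).
In Python, from cell import state, viewer, env, models gives the robot as it stands. The module is installed in compiled form; this text tells all that it offers.
- The arm moves only by the tool arm_command, never from a script. Its argument "rows" is a list of rows, each a list of 2 entries, a list of its own where there are three numbers: the shift along the tool's x, y, z normalised to -1 to 1, where 1 is 0.25 m, then the turn about the tool's z normalised to -1 to 1, where 1 is pi rad. A call has exactly 5 rows; each row shifts and turns the commanded pose from where the row before left it, along the tool's axes as they then stand; what a row does not reach is not made up. A row lasts 1/10 s, in which the tool goes at most 50 mm and 8.59 degrees, less where a joint would pass 70% of its speed; a pose out of reach is approached as far as the arm can. A call with a number of a shift or a turn outside -1 to 1 is refused whole. A call with a gripper value outside its range is refused whole. "claw" is the opening, from 0 (shut) to 1 (fully open), set as the call begins (left out, the last holds). The fingers move at their own pace and stop on an object; the grip force is fixed at half the most. Time passes only in rows, so rows that do not move let the fingers close, or fill a call up. It gives the time, the measured TCP pose, the force, the opening and the grip force at its end, in the units of the state.
- state(): the state, without advancing time (a new reading comes with each control period).
- viewer.read_camera(name): name is "side" or "top"; returns (picture, depth): 384x512x3 uint8, red, green, blue; 384x512 float32, mm along the optical axis (not along the pixel's ray), 0 where there is no reading.
- viewer.get_calibration(name): a dict with "camera_matrix" (3x3 intrinsics, pixels), "dist_coeffs" ([k1, k2, p1, p2, k3] as OpenCV has them; the pictures are not rectified), "world_to_cam" (4x4, takes a point from world to camera coordinates). Camera axes: x right, y up, looking along -z (the intrinsics and any distortion apply to the point x, -y, -z); pixel columns grow to the right and rows downward; lengths in mm; the calibration is good to about 2 mm. A picture is of the moment at which its call begins. get_calibration takes no time and is no camera call.
- env.job_done(): hands the job in; it is judged then, once.
Trained networks look in the newest picture that a camera, given by its name, has taken for a name from the list of things; names that differ only in an ending like _2 or _b are one class to them, and where a whole thing is asked for, a point or a joint stands for the part that bears it (a point fixed in the world has none). Each returns a list of dicts, best first, with "confidence" (0 to 1); they miss things now and then, are a little off and sometimes report something else, mostly with a low value. They report only what shows in the picture. A call takes as long as a camera call.
- models.search_frame(camera, label): "position" ([x, y, z] in mm, in world coordinates, good to about 4 mm: the middle of the surface that is visible of it).
- models.mark_of(camera, label): "position" ([x, y, z] in mm, in world coordinates, good to about 4 mm: a listed point, or the origin of a listed thing).
The state is a dict: "t": time; "joints": joint angles; "qvel": joint speeds; "tau": joint torques, N m; "eef_pos": TCP position; "tcp_rot": TCP orientation; "ft_force": force on the tool from outside, world axes, zero at the start; "moment": the same for the moment, N m; "opening": opening from 0.0 (shut) to 1.0 (fully open); "grip_force": force on a finger pad.
Only numpy, scipy, OpenCV 4.12 (cv2) and the standard library are available. Lean on these libraries where they do the work, as an engineer would, in place of code of your own. Each camera call takes 0.05 s, during which the arm holds its last target. There are 200 camera calls.

## Working session

There is one attempt and no reset: what is moved stays moved. The work goes in short steps, Python scripts to look and compute and a tool call to move; the robot and the scene stay as the last step left them, time stands still between calls to the robot, and variables do not carry over. Pictures are saved under pics/ and viewed, at most 10 in all, crops included, and the job is handed in when it is done.

Besides the shell and the picture viewer there is one more tool, called after "Call:" as name(argument=value, ...) on one line, values as JSON. arm_command: Moves the arm, as the interface text tells. Scaled input: -1 to 1 covers 0.25 m each way for a shift and pi rad each way for a turn. Its arguments: {"type":"object","properties":{"rows":{"type":"array","items":{"type":"array"}},"claw":{"type":"number"}},"required":["rows"]}

```bash
mkdir -p pics; cat > h.py <<'E'
import numpy as np, cv2
from cell import state, viewer, env, models
def snap(n,f=None):
    p,d=viewer.read_camera(n)
    if f: cv2.imwrite(f'pics/{f}.png',p[:,:,::-1])
    return p,d
def world(n,d):
    c=viewer.get_calibration(n);K=np.array(c['camera_matrix'],float);D=np.array(c['dist_coeffs'],float);T=np.linalg.inv(np.array(c['world_to_cam']))
    h,w=d.shape
    uv=np.stack(np.meshgrid(np.arange(w),np.arange(h)),-1).reshape(-1,1,2).astype(float)
    q=cv2.undistortPoints(uv,K,D).reshape(h,w,2)
    P=np.stack([q[...,0]*d,-q[...,1]*d,-d],-1)
    return P@T[:3,:3].T+T[:3,3]
E
python3 - <<'E'
from h import *
print(state())
for n in('top','side'):
    p,d=snap(n,n+'0')
    c=viewer.get_calibration(n); print(n,np.linalg.inv(np.array(c['world_to_cam'])).round(2).tolist(), np.array(c['camera_matrix']).round(1).tolist())
    for l in('parting_face','divider_center','stand','handle','underside','capsule_1'):
        print(n,l,[(np.round(r['position'],1).tolist(),round(r['confidence'],2)) for r in models.mark_of(n,l)][:3])
E
```

```text
{'t': 0.0, 'joints': array([-1.40256752e+00,  4.91533973e-01,  1.55943758e+00,  8.60286273e-06,
        1.09167181e+00, -1.05586678e-01]), 'qvel': array([ 0.00189004,  0.00140636,  0.0005682 , -0.00060074,  0.00064115,
       -0.00017136]), 'tau': array([-3.25188375e-05, -6.12640500e+01, -2.58177978e+01,  6.92064967e-02,
        4.81839781e-02, -8.83274083e-05]), 'eef_pos': array([ 168.99726276, -601.47863217,  214.08172307]), 'tcp_rot': array([-3.14054860e+00, -1.18322841e-04,  2.73811455e-01]), 'ft_force': array([ 0.07034358, -0.12337606,  0.38401581]), 'moment': array([ 0.02837012,  0.00156257, -0.02029058]), 'grip_force': 0.0, 'opening': 0.9991179110447502}
top [[0.02, 1.0, -0.1, 379.49], [-1.0, 0.02, 0.01, -4.4], [0.02, 0.1, 1.0, 1072.15], [0.0, 0.0, 0.0, 1.0]] [[469.5, 0.0, 254.0], [0.0, 469.5, 195.1], [0.0, 0.0, 1.0]]
top parting_face [([523.6, -64.4, 37.9], 0.58)]
top divider_center [([531.3, -276.4, 43.1], 0.67)]
top stand [([530.1, -276.0, 0.5], 0.92)]
top handle [([510.7, 148.0, 75.7], 0.75)]
top underside []
top capsule_1 [([445.0, 271.5, 1.0], 0.69), ([491.9, 272.0, -0.8], 0.48)]
side [[1.0, 0.01, -0.01, 474.57], [-0.01, 0.57, -0.82, -720.0], [0.0, 0.82, 0.57, 582.04], [0.0, 0.0, 0.0, 1.0]] [[381.0, 0.0, 259.8], [0.0, 381.0, 201.2], [0.0, 0.0, 1.0]]
side parting_face [([523.0, -61.7, 41.0], 0.88)]
side divider_center [([535.4, -274.8, 43.4], 0.66)]
side stand [([530.9, -273.2, 2.7], 0.93)]
side handle [([512.1, 146.6, 73.2], 0.77)]
side underside []
side capsule_1 [([447.0, 269.2, 0.0], 0.48)]
```

View pics/top0.png

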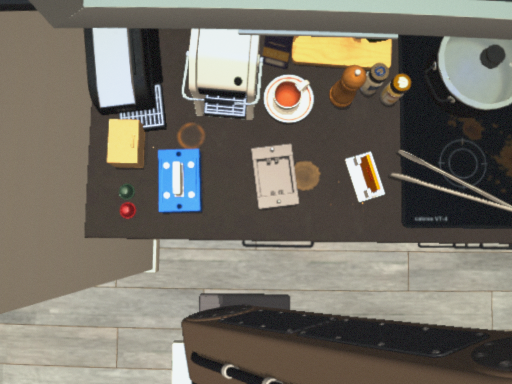

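View pics/side0.png

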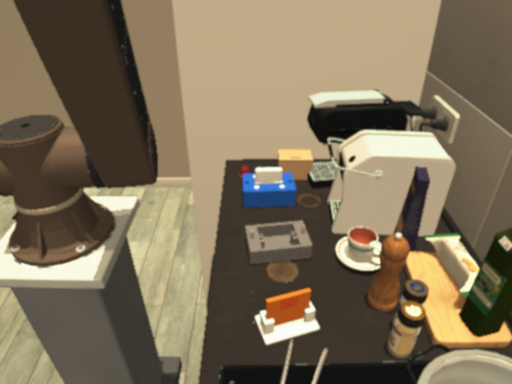

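```bash
cat >> h.py <<'E'
def rect(q,name):
    # fit min-area rectangle to world xy points after trimming
    q=np.asarray(q,np.float32)
    m=np.median(q,0);q=q[np.linalg.norm(q-m,axis=1)<100]
    (c,s,a)=cv2.minAreaRect(q)
    if s[0]<s[1]: a-=90
    print(name,len(q),'rect c',np.round(c,1),'size',np.round(sorted(s)[::-1],1),'long-axis deg',round(a,1),'mean',q.mean(0).round(1))
E
python3 - <<'E'
from h import *
for n in('top','side'):
    p,d=snap(n);W=world(n,d);hsv=cv2.cvtColor(p,cv2.COLOR_RGB2HSV);H,S,V=hsv[...,0],hsv[...,1],hsv[...,2]
    Z=W[...,2]; ok=d>0
    def near(x,y,r): return ok&(np.hypot(W[...,0]-x,W[...,1]-y)<r)
    def go(m,name):
        m=cv2.morphologyEx(m.astype(np.uint8),cv2.MORPH_OPEN,np.ones((2,2)))>0
        if m.sum()>5: rect(W[m][:,:2],n+' '+name+f' z={np.median(Z[m]):.1f}')
    go(near(533,-275,70)&(H<22)&(S>120)&(Z>70),'div top')
    go(near(530,-275,80)&(S<60)&(Z>30)&(Z<46),'stand top')
    go(near(523,-64,95)&(Z>34)&(Z<46),'parting')
    go(near(523,-64,95)&(Z>52),'dowels')
    go(near(511,148,95)&(Z>44)&(Z<57),'roof')
    go(near(511,148,60)&(Z>80),'handle')
E
```

```text
top div top z=78.8 57 rect c [ 525.7 -272.9] size [71.   4.1] long-axis deg 18.8 mean [ 523.4 -273.8]
top stand top z=36.8 147 rect c [ 538.5 -305.2] size [96.1 93.2] long-axis deg 17.6 mean [ 523.7 -287.6]
top parting z=39.4 1227 rect c [526.9 -69.5] size [141.  95.] long-axis deg 8.0 mean [521.4 -67.9]
top dowels z=595.6 1600 rect c [609.1 -65.4] size [61.8 47.4] long-axis deg -53.1 mean [612.6 -64.9]
top roof z=50.0 2176 rect c [508.7 146.2] size [134.7  90.9] long-axis deg 2.6 mean [506.6 143.4]
top handle z=89.0 260 rect c [508.6 144.6] size [68.4 16.2] long-axis deg -0.9 mean [507.1 143.8]
side div top z=76.9 339 rect c [ 551.9 -255. ] size [134.2  39.8] long-axis deg 44.5 mean [ 531.1 -275.9]
side stand top z=37.3 166 rect c [ 538.8 -272.7] size [115.2  32. ] long-axis deg 19.4 mean [ 522.  -284.1]
side parting z=39.3 958 rect c [531.8 -66. ] size [152.1  88.7] long-axis deg 8.2 mean [523.4 -72.6]
side dowels z=53.0 11 rect c [468.7 -66.1] size [22.3  4.1] long-axis deg 78.2 mean [466.7 -73.2]
side roof z=49.9 751 rect c [516.3 142.6] size [147.4  87.6] long-axis deg 2.1 mean [509.1 128.9]
side handle z=85.4 150 rect c [522.9 149.7] size [89.7 38.7] long-axis deg 34.8 mean [509.3 140.9]
```

```bash
cat >> h.py <<'E'
def pix(n,P):
    c=viewer.get_calibration(n);T=np.array(c['world_to_cam']);P=np.asarray(P,float).reshape(-1,3)
    q=P@T[:3,:3].T+T[:3,3];q=q*[1,-1,-1]
    return cv2.projectPoints(q,np.zeros(3),np.zeros(3),np.array(c['camera_matrix'],float),np.array(c['dist_coeffs'],float))[0].reshape(-1,2)
def ortho(n,p,cx,cy,z,half=80,N=250):
    # tile: column -> -y (right = -y), row down -> -x
    g=(np.arange(N)+.5)/N*2*half-half
    Y,X=np.meshgrid(cy-g,cx-g)
    m=pix(n,np.stack([X,Y,0*X+z],-1)).reshape(N,N,2).astype(np.float32)
    return cv2.remap(p,m[...,0],m[...,1],cv2.INTER_CUBIC)
E
python3 - <<'E'
from h import *
rows=[]
for n in('top','side'):
    p,d=snap(n)
    rows.append(np.hstack([ortho(n,p,530,-275,80),ortho(n,p,523,-65,40),ortho(n,p,510,146,50)]))
im=np.vstack(rows)
for k in range(3):
    for r in range(2): cv2.drawMarker(im,(k*250+125,r*250+125),(255,0,255),cv2.MARKER_CROSS,8,1)
cv2.imwrite('pics/ortho.png',im[:,:,::-1])
E
```

```text
(no output)
```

View pics/ortho.png

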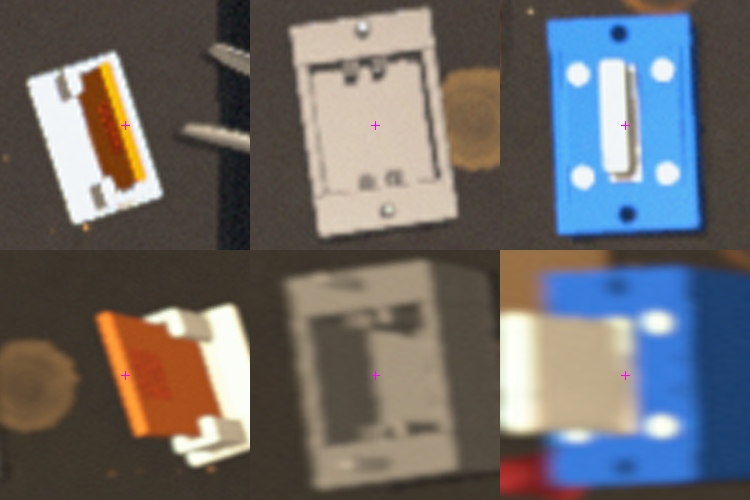

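The top view gives the base at about (524.3, −64) with yaw 7.9°. The upper half is at about (510.5, 147) with yaw 2.4°. The divider is at about (530, −272) with yaw 18.5°. Hole spacing measures 116 mm, which matches the spec.

Call:
arm_command(rows=[[[0.17,-0.08,0],-0.0156],[[0.18,-0.08,0],0],[[0.18,-0.08,0],0],[[0.18,-0.08,0],0],[[0.18,-0.08,0],0]], claw=0.4)

```text
t: 1.4
eef_pos: [351.0, -436.6, 214.8]
tcp_rot: [3.141, -0.0, 0.322]
ft_force: [1.7, -0.3, 0.5]
opening: 0.636
grip_force: 0.0
```

Call:
arm_command(rows=[[[0.18,-0.08,0],0],[[0.18,-0.08,0],0],[[0.18,-0.08,0],0],[[0.17,-0.075,0],0],[[0.17,-0.075,0],0]])

```text
t: 1.9
eef_pos: [528.9, -274.2, 214.8]
tcp_rot: [3.141, -0.0, 0.323]
ft_force: [0.1, -0.4, -0.8]
opening: 0.402
grip_force: 0.0
```

```bash
cat >> h.py <<'E'
def delta(x,y,z,yawdeg):
    s=state();e=s['eef_pos'];w=s['tcp_rot'][2]
    dx,dy=x-e[0],y-e[1];c,n=np.cos(w),np.sin(w)
    print('t',round(s['t'],2),'pos',e.round(1),'rot',np.degrees(s['tcp_rot']).round(2),'F',s['ft_force'].round(1),'open',round(s['opening'],3),'grip',round(s['grip_force'],1))
    print('shift norm',np.round(np.array([dx*c+dy*n,dx*n-dy*c,e[2]-z])/250,4),'turn',round((np.degrees(w)-yawdeg)/180,4))
E
python3 - <<'E'
from h import *
import cv2
n='top';p,d=snap(n)
def yellow(cx,cy,z):
    im=ortho(n,p,cx,cy,z,60,480);h=cv2.cvtColor(im,cv2.COLOR_RGB2HSV)
    m=(h[...,0]<28)&(h[...,0]>12)&(h[...,1]>150)&(h[...,2]>200)
    r,c=np.nonzero(m);xy=np.stack([cx+60-(r+.5)/4,cy+60-(c+.5)/4],1);rect(xy,'div top')
yellow(530,-272,80)
delta(530,-272,130,18.5)
E
```

```text
div top 0 rect c [0. 0.] size [0. 0.] long-axis deg 0.0 mean [nan nan]
t 1.95 pos [ 532.7 -270.2  214.8] rot [-1.7999e+02 -1.2000e-01  1.8660e+01] F [-0.1  4.6 -0.5] open 0.399 grip 0.0
shift norm [-0.0126  0.0034  0.3391] turn 0.0009
  return _methods._mean(a, axis=axis, dtype=dtype,
  ret = um.true_divide(
h.py:20: RuntimeWarning: Mean of empty slice.
  print(name,len(q),'rect c',np.round(c,1),'size',np.round(sorted(s)[::-1],1),'long-axis deg',round(a,1),'mean',q.mean(0).round(1))
```

Call:
arm_command(rows=[[[-0.0125,0.0035,0.16],0.001],[[0,0,0.16],0],[[0,0,0.14],0],[[0,0,0.11],0],[[0,0,0.082],0]])

```text
t: 2.45
eef_pos: [524.4, -277.3, 49.8]
tcp_rot: [-3.14, 0.001, 0.32]
ft_force: [-0.0, -0.3, 0.1]
opening: 0.402
grip_force: 0.0
```

Call:
arm_command(rows=[[[0,0,0],0],[[0,0,0],0],[[0,0,0],0],[[0,0,0],0],[[0,0,0],0]])

```text
t: 2.95
eef_pos: [525.2, -277.8, 52.6]
tcp_rot: [3.14, -0.001, 0.32]
ft_force: [-0.3, 0.0, -0.4]
opening: 0.4
grip_force: 0.0
```

```bash
python3 - <<'E'
from h import *
p,d=snap('side','s1');t,_=snap('top')
cv2.imwrite('pics/grasp1.png',np.hstack([cv2.resize(p[260:370,220:340],(400,367)),cv2.resize(t[120:230,310:430],(400,367))])[:,:,::-1])
delta(530,-272,52,18.5)
E
```

```text
t 3.05 pos [ 525.  -277.7   52.2] rot [ 1.7996e+02 -3.0000e-02  1.8320e+01] F [ 0.3 -0.1 -0. ] open 0.403 grip 0.0
shift norm [ 0.0261 -0.0154  0.0008] turn -0.001
```

View pics/grasp1.png

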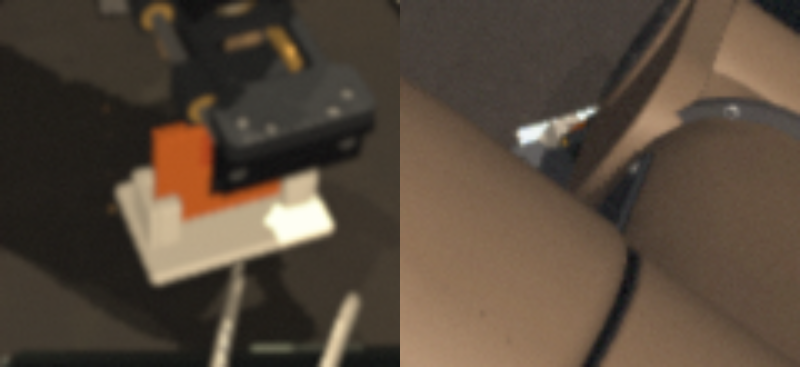

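Call:
arm_command(rows=[[[0.026,-0.0155,0],-0.001],[[0,0,0],0],[[0,0,0],0],[[0,0,0],0],[[0,0,0],0]])

```text
t: 3.55
eef_pos: [529.8, -271.9, 51.6]
tcp_rot: [3.142, 0.0, 0.323]
ft_force: [0.2, 0.6, -0.4]
opening: 0.398
grip_force: 0.0
```

Call:
arm_command(rows=[[[0,0,0],0],[[0,0,0],0],[[0,0,0],0],[[0,0,0],0],[[0,0,0],0]], claw=0)

```text
t: 4.05
eef_pos: [530.2, -272.6, 51.7]
tcp_rot: [3.14, -0.001, 0.323]
ft_force: [0.3, -3.7, -3.2]
opening: 0.085
grip_force: 30.0
```

Call:
arm_command(rows=[[[0,0,0],0],[[0,0,0],0],[[0,0,0],0],[[0,0,0],0],[[0,0,0],0]])

```text
t: 4.55
eef_pos: [530.1, -272.5, 51.7]
tcp_rot: [3.14, -0.001, 0.323]
ft_force: [2.2, -5.4, -2.4]
opening: 0.082
grip_force: 30.0
```

Call:
arm_command(rows=[[[0,0,-0.04],0],[[0,0,-0.08],0],[[0,0,-0.1],0.0],[[0,0,-0.1],0.029],[[0,0,0],0.029]])

```text
t: 5.05
eef_pos: [530.7, -272.1, 134.7]
tcp_rot: [3.139, -0.003, 0.137]
ft_force: [-0.4, -0.2, -0.7]
opening: 0.082
grip_force: 30.0
```

Call:
arm_command(rows=[[[0.019,-0.12,0],0],[[0.019,-0.18,0],0],[[0.019,-0.2,0],0],[[0.019,-0.2,0],0],[[0.018,-0.13,0],0]])

```text
t: 5.55
eef_pos: [522.8, -60.5, 131.6]
tcp_rot: [-3.141, 0.001, 0.142]
ft_force: [0.6, -0.2, -0.8]
opening: 0.081
grip_force: 30.0
```

Call:
arm_command(rows=[[[0,0,0],0],[[0,0,0],0],[[0,0,0],0],[[0,0,0],0],[[0,0,0],0]])

```text
t: 6.05
eef_pos: [524.0, -64.5, 131.5]
tcp_rot: [-3.142, 0.0, 0.139]
ft_force: [0.2, -0.1, -0.3]
opening: 0.083
grip_force: 30.0
```

```bash
python3 - <<'E'
from h import *
delta(524.3,-64,132,7.9)
e=state()['eef_pos']
p,d=snap('side');t,dt=snap('top')
# ortho of plate top plane and base plane in side view; also raw crop
z=e[2]+28
P=pix('side',[[e[0],e[1],e[2]+28],[524,-64,40]]).round(1);print(P)
u,v=P[0]
u=int(u);v=int(v)
A=cv2.resize(p[v-40:v+110,u-80:u+80],(640,600),interpolation=cv2.INTER_CUBIC)
print('crop origin',u-80,v-40)
cv2.imwrite('pics/carry.png',A[:,:,::-1])
E
```

```text
t 6.05 pos [524.  -64.5 131.5] rot [-1.80e+02  1.00e-02  7.97e+00] F [ 0.2 -0.1 -0.3] open 0.083 grip 30.0
shift norm [ 0.0014 -0.0017 -0.002 ] turn 0.0004
[[279.4 190.1]
 [277.7 235.1]]
crop origin 199 150
```

View pics/carry.png

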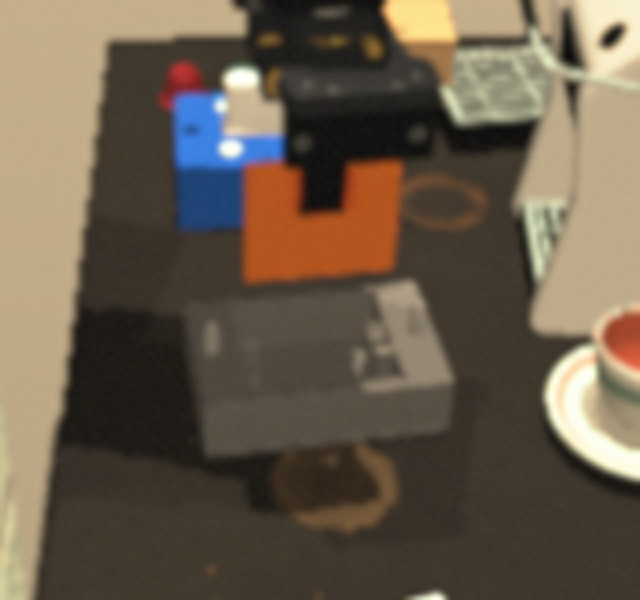

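The divider is held upright above the base and the bottom edge is visible, running from (245,283) to (395,272) in the crop. Next I'll measure its offset in the grip.

```bash
cat > fit.py <<'E'
from h import *
from scipy.optimize import least_squares
def edges(p,u0,v0,w,h,s=8):
    a=p[v0:v0+h,u0:u0+w].astype(np.float32); a=cv2.resize(a,None,fx=s,fy=s,interpolation=cv2.INTER_CUBIC)
    m=((a[...,0]-a[...,2])>85)&(a[...,0]>110)
    return m,s
p,d=snap('side')
u0,v0=255,186
m,s=edges(p,u0,v0,50,40)
n,l,st,ce=cv2.connectedComponentsWithStats(m.astype(np.uint8));k=1+np.argmax(st[1:,4]);m=l==k;print(st[k])
H=m.shape[0];r,c=np.nonzero(m);bot=r.max()
def toP(c,r): return np.stack([(np.asarray(c)+.5)/s-.5+u0,(np.asarray(r)+.5)/s-.5+v0],1)
rr=np.arange(bot-120,bot-40)
L=toP([np.nonzero(m[i])[0].min()-.5 for i in rr],rr);R=toP([np.nonzero(m[i])[0].max()+.5 for i in rr],rr)
cc=np.arange(c.min()+40,c.max()-40);B=toP(cc,[np.nonzero(m[:,i])[0].max()+.5 for i in cc])
def line(P): return cv2.fitLine(P.astype(np.float32),cv2.DIST_HUBER,0,.01,.01).ravel()
def X(a,b): t=np.linalg.solve(np.array([[a[0],-b[0]],[a[1],-b[1]]]),b[2:]-a[2:]);return a[2:]+t[0]*a[:2]
bl,br=X(line(L),line(B)),X(line(R),line(B))
print('corners',bl,br)
st=state();e=st['eef_pos'];w=st['tcp_rot'][2]
def model(q):
    a=q[3];o=np.array([q[0],q[1],q[2]])
    ex=np.array([np.cos(a),np.sin(a),0]);ey=np.array([-np.sin(a),np.cos(a),0])
    return pix('side',[o-40.5*ex-4*ey,o+40.5*ex-4*ey])
f=lambda q:np.r_[(model(q)-[bl,br]).ravel()]
# z of bottom: e z -44 assumed; fit x,y,yaw
z=e[2]+28.5-72
g=least_squares(lambda q:f([q[0],q[1],z,q[2]]),[e[0],e[1],w])
print('plate x,y,yaw',g.x[:2].round(2),np.degrees(g.x[2]).round(2),'res',g.fun.round(2),'z',z)
print('tcp',e.round(2),np.degrees(w).round(2))
E
python3 fit.py
python3 - <<'E'
from h import *
# base outline in first top & side pictures, via max-gradient search along model edges
from scipy.optimize import minimize
def samp(g,uv): return cv2.remap(g,uv[:,0].astype(np.float32)[None],uv[:,1].astype(np.float32)[None],cv2.INTER_LINEAR)[0]
def rectpts(x,y,a,hx,hy,z,sides):
    t=np.linspace(-.95,.95,60);L=[]
    for s in sides:
        L.append({'+x':np.c_[0*t+hx,t*hy],'-x':np.c_[0*t-hx,t*hy],'+y':np.c_[t*hx,0*t+hy],'-y':np.c_[t*hx,0*t-hy]}[s])
    q=np.vstack(L);c,n=np.cos(a),np.sin(a)
    return np.c_[x+q[:,0]*c-q[:,1]*n,y+q[:,0]*n+q[:,1]*c,0*q[:,0]+z]
for n in('top','side'):
    im=cv2.imread(f'pics/{n}0.png').astype(np.float32);im=cv2.GaussianBlur(im,(0,0),.8)
    for nm,x,y,a,z in(('base',524,-64,7.9,40),('topmould',510.5,147,2.4,50)):
        def cost(v):
            # contrast between points 2.5mm inside and outside
            sd=['+x','-x','+y','-y']
            i=samp(im,pix(n,rectpts(v[0],v[1],v[2],66,43,z,sd)));o=samp(im,pix(n,rectpts(v[0],v[1],v[2],70,47,z,sd)))
            return -np.sqrt(((i-o)**2).sum(1)+1).mean()
        best=min((minimize(cost,[x+i,y+j,np.radians(a)],method='Nelder-Mead',options=dict(initial_simplex=[[x+i,y+j,np.radians(a)],[x+i+2,y+j,np.radians(a)],[x+i,y+j+2,np.radians(a)],[x+i,y+j,np.radians(a+2)]])) for i in(-1,1) for j in(-1,1)),key=lambda r:r.fun)
        print(n,nm,best.x[:2].round(2),np.degrees(best.x[2]).round(2),round(best.fun,1))
E
```

```text
[   39    32   318   244 59645]
corners [258.9947  220.32526] [296.79498 216.9514 ]
plate x,y,yaw [522.58 -62.99] 7.35 res [ 0.35 -0.08 -0.36  0.13] z 88.06416797405467
tcp [524.01 -64.06 131.56] 8.01
top base [524.84 -64.28] 7.99 -126.1
top topmould [510.4  146.99] 2.13 -120.6
side base [523.1  -63.35] 7.74 -62.4Traceback (most recent call last):
  File "<stdin>", line 19, in <module>
  File "<stdin>", line 19, in <genexpr>
    res = _minimize_neldermead(fun, x0, args, callback, bounds=bounds,
                               **options)
    fxr = func(xr)
    fx = function(np.copy(x), *(wrapper_args + args))
  File "<stdin>", line 17, in cost
  File "h.py", line 22, in pix
    c=viewer.get_calibration(n);T=np.array(c['world_to_cam']);P=np.asarray(P,float).reshape(-1,3)
ValueError: time passes only in moves, steps and waits
```

Call:
arm_command(rows=[[[0.002,0.002,0.05],0],[[0,0,0.06],0],[[0,0,0.04],0],[[0,0,0.02],0],[[0,0,0],0]])

```text
t: 6.7
eef_pos: [524.3, -63.9, 88.3]
tcp_rot: [-3.141, 0.001, 0.141]
ft_force: [0.8, -0.0, 0.1]
opening: 0.085
grip_force: 30.0
```

Call:
arm_command(rows=[[[0,0,0.008],0],[[0,0,0.008],0],[[0,0,0.008],0],[[0,0,0.008],0],[[0,0,0],0]])

```text
t: 7.2
eef_pos: [524.5, -64.0, 81.0]
tcp_rot: [3.142, 0.0, 0.141]
ft_force: [-0.0, -0.1, -0.1]
opening: 0.085
grip_force: 30.0
```

Call:
arm_command(rows=[[[0,0,0.008],0],[[0,0,0.008],0],[[0,0,0.008],0],[[0,0,0.008],0],[[0,0,0],0]])

```text
t: 7.7
eef_pos: [524.5, -64.0, 72.8]
tcp_rot: [-3.142, 0.0, 0.141]
ft_force: [-0.9, -0.2, -0.5]
opening: 0.082
grip_force: 30.0
```

```bash
python3 -c "
from h import *
delta(524.3,-64,52,7.9)"
```

```text
t 7.7 pos [524.5 -64.   72.8] rot [-1.80e+02  2.00e-02  8.06e+00] F [-0.9 -0.2 -0.5] open 0.082 grip 30.0
shift norm [-0.0008 -0.      0.0833] turn 0.0009
```

In the slot with no resistance (plate bottom about 29 mm). Continuing down.

Call:
arm_command(rows=[[[0,0,0.012],0],[[0,0,0.012],0],[[0,0,0.012],0],[[0,0,0.012],0],[[0,0,0],0]])

```text
t: 8.2
eef_pos: [524.4, -64.0, 60.6]
tcp_rot: [-3.141, 0.001, 0.141]
ft_force: [0.5, -1.0, -0.4]
opening: 0.082
grip_force: 30.0
```

Call:
arm_command(rows=[[[0,0,0.008],0],[[0,0,0.008],0],[[0,0,0.006],0],[[0,0,0.004],0],[[0,0,0.004],0]])

```text
t: 8.7
eef_pos: [524.6, -64.0, 53.6]
tcp_rot: [3.141, -0.0, 0.141]
ft_force: [0.8, 0.3, -0.9]
opening: 0.082
grip_force: 30.0
```

Call:
arm_command(rows=[[[0,0,0.004],0],[[0,0,0.003],0],[[0,0,0.002],0],[[0,0,0.002],0],[[0,0,0],0]])

```text
t: 9.2
eef_pos: [524.6, -64.0, 51.5]
tcp_rot: [3.141, -0.0, 0.141]
ft_force: [-2.3, -0.1, 9.2]
opening: 0.081
grip_force: 30.0
```

Call:
arm_command(rows=[[[0,0,0],0],[[0,0,0],0],[[0,0,0],0],[[0,0,0],0],[[0,0,-0.01],0]], claw=0.4)

```text
t: 9.7
eef_pos: [524.5, -64.0, 53.1]
tcp_rot: [-3.141, 0.001, 0.141]
ft_force: [-0.7, 0.7, 0.8]
opening: 0.39
grip_force: 0.0
```

Call:
arm_command(rows=[[[0,0,-0.04],0],[[0,0,-0.1],0],[[0,0,-0.12],0],[[0,0,-0.12],0],[[0,0,0],0.0326]])

```text
t: 10.2
eef_pos: [526.1, -64.3, 152.7]
tcp_rot: [3.14, -0.006, 0.038]
ft_force: [-0.3, -0.5, -0.5]
opening: 0.404
grip_force: 0.0
```

Call:
arm_command(rows=[[[-0.004,-0.12,0],0],[[-0.005,-0.185,0],0],[[-0.005,-0.195,0],0],[[-0.005,-0.195,0],0],[[-0.005,-0.15,0],0]])

```text
t: 10.7
eef_pos: [510.1, 149.3, 149.3]
tcp_rot: [-3.141, -0.001, 0.039]
ft_force: [0.4, 0.1, -0.6]
opening: 0.402
grip_force: 0.0
```

```bash
sed -i 's/^def pix/_c={}\ndef cal(n):\n    if n not in _c: _c[n]=viewer.get_calibration(n)\n    return _c[n]\ndef pix/; s/c=viewer.get_calibration(n);T=np.array/c=cal(n);T=np.array/' h.py
python3 - <<'E'
from h import *
p,d=snap('side');t,dt=snap('top')
cv2.imwrite('pics/placed.png',np.hstack([cv2.resize(p[150:300,200:350],(400,400),interpolation=cv2.INTER_CUBIC),cv2.resize(t[100:250,190:340],(400,400),interpolation=cv2.INTER_CUBIC)])[:,:,::-1])
W=world('side',d);h=cv2.cvtColor(p,cv2.COLOR_RGB2HSV)
m=(h[...,0]<20)&(h[...,1]>150)&(np.hypot(W[...,0]-524,W[...,1]+64)<50);print('plate zmax',np.percentile(W[m][:,2],[50,95,99]))
delta(510.4,147,150,2.2)
E
```

```text
plate zmax [53.14512346 80.00121371 81.05519473]
t 10.8 pos [509.9 150.5 149.2] rot [-1.7998e+02 -5.0000e-02  2.4300e+00] F [-0.6 -0.8  1. ] open 0.402 grip 0.0
shift norm [ 0.0012  0.0142 -0.0033] turn 0.0013
```

View pics/placed.png

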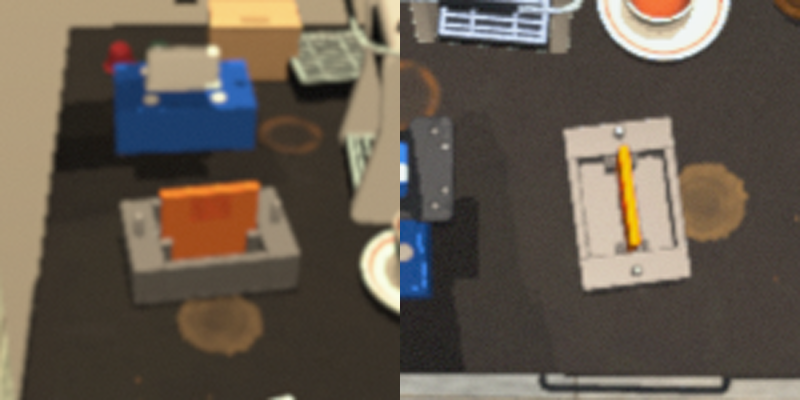

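The divider is fully home, with its top at 80 mm, seated in the slot at (625,195) in the right-hand panel. Now for the upper half.

Call:
arm_command(rows=[[[0,0,0.06],0],[[0,0,0.08],0],[[0,0,0.04],0],[[0,0,0],0],[[0,0,0],0]])

```text
t: 11.3
eef_pos: [510.8, 146.6, 103.9]
tcp_rot: [3.142, -0.0, 0.038]
ft_force: [0.0, 0.6, 0.5]
opening: 0.4
grip_force: 0.0
```

```bash
python3 -c "
from h import *
delta(510.4,147,58,2.2)"
```

```text
t 11.3 pos [510.8 146.6 103.9] rot [ 1.80e+02 -2.00e-02  2.16e+00] F [0.  0.6 0.5] open 0.4 grip 0.0
shift norm [-0.0017 -0.0018  0.1836] turn -0.0002
```

Call:
arm_command(rows=[[[-0.0015,-0.0015,0.06],0],[[0,0,0.06],0],[[0,0,0.045],0],[[0,0,0.018],0],[[0,0,0],0]])

```text
t: 11.8
eef_pos: [510.2, 147.2, 57.5]
tcp_rot: [3.141, 0.0, 0.038]
ft_force: [0.5, 0.4, 0.4]
opening: 0.398
grip_force: 0.0
```

Call:
arm_command(rows=[[[0,0,0],0],[[0,0,0],0],[[0,0,0],0],[[0,0,0],0],[[0,0,0],0]], claw=0)

```text
t: 12.3
eef_pos: [510.3, 147.3, 57.9]
tcp_rot: [-3.142, -0.001, 0.038]
ft_force: [-0.2, 1.5, 3.3]
opening: 0.166
grip_force: 30.0
```

Call:
arm_command(rows=[[[0,0,0],0],[[0,0,0],0],[[0,0,0],0],[[0,0,0],0],[[0,0,0],0]])

```text
t: 12.8
eef_pos: [510.3, 147.3, 57.9]
tcp_rot: [-3.142, -0.0, 0.038]
ft_force: [-0.9, 1.5, 6.0]
opening: 0.172
grip_force: 30.0
```

Call:
arm_command(rows=[[[0,0,-0.03],0],[[0,0,-0.08],0],[[0,0,-0.12],0],[[0,0,-0.13],0],[[0,0,-0.06],0]])

```text
t: 13.3
eef_pos: [510.5, 147.2, 165.1]
tcp_rot: [-3.142, -0.002, 0.038]
ft_force: [-0.7, -0.2, -3.1]
opening: 0.166
grip_force: 30.0
```

Call:
arm_command(rows=[[[0,0,0],-0.016],[[0,0,0],-0.0162],[[0,0,0],0],[[0,0,0],0],[[0,0,0],0]])

```text
t: 13.8
eef_pos: [510.0, 147.2, 162.5]
tcp_rot: [3.141, 0.001, 0.138]
ft_force: [0.3, -0.4, -3.6]
opening: 0.165
grip_force: 30.0
```

Weight is about 0.35 kg and the underside is at about 104 mm, so it clears the plate. Carrying it over.

Call:
arm_command(rows=[[[-0.006,0.08,0],0],[[-0.011,0.15,0],0],[[-0.013,0.18,0],0],[[-0.013,0.18,0],0],[[-0.011,0.15,0],0]])

```text
t: 14.3
eef_pos: [522.4, -39.9, 162.6]
tcp_rot: [3.141, 0.0, 0.138]
ft_force: [1.3, 0.5, -3.2]
opening: 0.168
grip_force: 30.0
```

Call:
arm_command(rows=[[[-0.007,0.105,0],0],[[0,0,0],0],[[0,0,0],0],[[0,0,0],0],[[0,0,0],0]])

```text
t: 14.8
eef_pos: [524.3, -63.1, 162.6]
tcp_rot: [-3.142, 0.0, 0.141]
ft_force: [-0.5, 0.9, -3.9]
opening: 0.165
grip_force: 30.0
```

```bash
cat > mt.py <<'E'
from h import *
from scipy.optimize import minimize
def samp(g,uv): return cv2.remap(g,uv[:,0].astype(np.float32)[None],uv[:,1].astype(np.float32)[None],cv2.INTER_LINEAR)[0]
def pts(x,y,a,hx,hy,z,sides):
    t=np.linspace(-.93,.93,60)
    q=np.vstack([{'+x':np.c_[0*t+hx,t*hy],'-x':np.c_[0*t-hx,t*hy],'+y':np.c_[t*hx,0*t+hy],'-y':np.c_[t*hx,0*t-hy]}[s] for s in sides]);c,n=np.cos(a),np.sin(a)
    return np.c_[x+q[:,0]*c-q[:,1]*n,y+q[:,0]*n+q[:,1]*c,0*q[:,0]+z]
def fit(n,im,x,y,a,z,sides=('+x','-x','+y','-y')):
    im=cv2.GaussianBlur(im.astype(np.float32),(0,0),.8)
    def cost(v):
        i=samp(im,pix(n,pts(*v,66,43,z,sides)));o=samp(im,pix(n,pts(*v,70,47,z,sides)))
        return -np.sqrt(((i-o)**2).sum(1)+1).mean()
    a=np.radians(a);B=None
    for i in(-1,1):
        for j in(-1,1):
            v=np.array([x+i,y+j,a]);r=minimize(cost,v,method='Nelder-Mead',options=dict(initial_simplex=v+np.vstack([np.zeros(3),np.diag([2,2,.03])])))
            if B is None or r.fun<B.fun:B=r
    print(n,z,B.x[:2].round(2),np.degrees(B.x[2]).round(2),round(B.fun,1))
E
python3 - <<'E'
from mt import *
delta(524.6,-64.1,162,8.0)
e=state()['eef_pos'];z=e[2]-57.9+50
p,d=snap('side');t,dt=snap('top')
fit('side',cv2.imread('pics/side0.png')[:,:,::-1],510.5,147,2.2,50)
fit('side',cv2.imread('pics/side0.png')[:,:,::-1],523.1,-63.4,7.8,40)
u,v=pix('side',[e[0],e[1],z])[0].astype(int)
cv2.imwrite('pics/hold.png',np.hstack([cv2.resize(p[v-50:v+70,u-60:u+60],(400,400),interpolation=cv2.INTER_CUBIC),cv2.resize(t[100:250,190:340],(400,400),interpolation=cv2.INTER_CUBIC)])[:,:,::-1]);print(u-60,v-50)
E
```

```text
t 14.8 pos [524.3 -63.1 162.6] rot [-1.80e+02  1.00e-02  8.05e+00] F [-0.5  0.9 -3.9] open 0.165 grip 30.0
shift norm [0.0006 0.0043 0.0024] turn 0.0003
side 50 [508.62 148.61] 2.7 -51.4
side 40 [523.13 -63.38] 7.61 -62.0
219 141
```

View pics/hold.png

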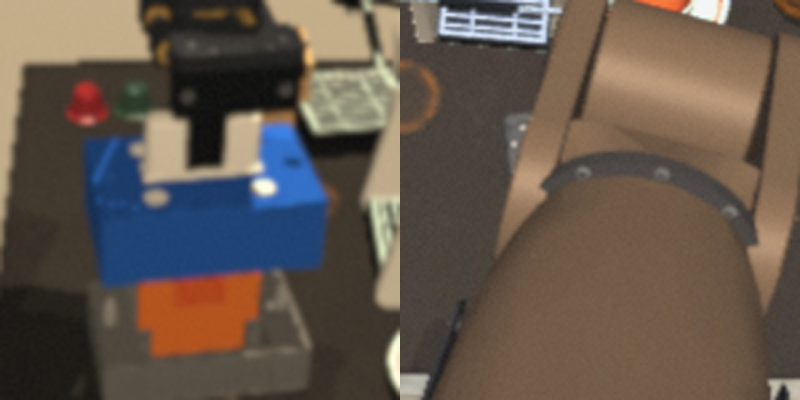

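Call:
arm_command(rows=[[[0.002,0.0045,0.04],0],[[0,0,0.06],0],[[0,0,0.04],0],[[0,0,0.024],0],[[0,0,0],0]])

```text
t: 15.4
eef_pos: [524.7, -65.0, 120.7]
tcp_rot: [-3.141, 0.001, 0.139]
ft_force: [-0.2, -0.2, -3.7]
opening: 0.164
grip_force: 30.0
```

Call:
arm_command(rows=[[[0,0,0],0],[[0,0,0],0],[[0,0,0],0],[[0,0,0],0],[[0,0,0],0]])

```text
t: 15.9
eef_pos: [525.1, -65.1, 121.8]
tcp_rot: [3.141, -0.0, 0.139]
ft_force: [0.2, -0.2, -2.7]
opening: 0.169
grip_force: 30.0
```

```bash
python3 - <<'E'
from mt import *
delta(524.7,-64.1,118,8.0)
e=state()['eef_pos'];z=e[2]-57.9+50
p,d=snap('side')
fit('side',p,523.1,-63.4,7.8,z)
fit('side',p,523.1,-63.4,7.8,z,('-y','+x','-x'))
fit('side',p,523.1,-63.4,7.8,z,('+x','-x'))
fit('side',p,523.1,-63.4,7.8,z-50,('-y',))
E
```

```text
t 15.9 pos [525.1 -65.1 121.8] rot [ 1.7999e+02 -2.0000e-02  7.9800e+00] F [ 0.2 -0.2 -2.7] open 0.169 grip 30.0
shift norm [-0.0011 -0.0044  0.0153] turn -0.0001
side 113.9357031239926 [524.65 -63.2 ] 8.12 -36.8
side 113.9357031239926 [523.06 -53.67] 8.76 -39.3
side 113.9357031239926 [524.07 -59.97] 8.22 -50.0
side 63.935703123992596 [526.37 -62.38] 7.73 -40.3
```

Call:
arm_command(rows=[[[-0.0013,-0.0043,0],0],[[0,0,0.008],0],[[0,0,0.004],0],[[0,0,0],0],[[0,0,0],0]])

```text
t: 16.45
eef_pos: [524.6, -64.1, 118.6]
tcp_rot: [3.142, 0.0, 0.139]
ft_force: [-0.1, -0.4, -2.9]
opening: 0.163
grip_force: 30.0
```

Call:
arm_command(rows=[[[0,0,0.004],0],[[0,0,0.004],0],[[0,0,0.002],0],[[0,0,0],0],[[0,0,0],0]])

```text
t: 16.95
eef_pos: [524.6, -64.1, 116.1]
tcp_rot: [3.142, 0.0, 0.139]
ft_force: [0.8, 0.2, -3.4]
opening: 0.165
grip_force: 30.0
```

Call:
arm_command(rows=[[[0,0,0.004],0],[[0,0,0.004],0],[[0,0,0.004],0],[[0,0,0.004],0],[[0,0,0],0]])

```text
t: 17.45
eef_pos: [524.5, -64.1, 111.9]
tcp_rot: [3.142, 0.0, 0.139]
ft_force: [0.6, 0.4, -2.9]
opening: 0.167
grip_force: 30.0
```

Call:
arm_command(rows=[[[0,0,0.004],0],[[0,0,0.004],0],[[0,0,0.004],0],[[0,0,0.004],0],[[0,0,0],0]])

```text
t: 17.95
eef_pos: [524.5, -64.1, 108.0]
tcp_rot: [3.142, 0.0, 0.139]
ft_force: [-0.8, 0.9, -4.0]
opening: 0.168
grip_force: 30.0
```

Underside is at about 50 mm with the dowels 10 mm into the holes and no resistance. Continuing.

Call:
arm_command(rows=[[[0,0,0.006],0],[[0,0,0.006],0],[[0,0,0.006],0],[[0,0,0.006],0],[[0,0,0],0]])

```text
t: 18.45
eef_pos: [524.5, -64.1, 101.9]
tcp_rot: [-3.142, 0.0, 0.139]
ft_force: [-0.1, 0.6, -3.2]
opening: 0.166
grip_force: 30.0
```

Call:
arm_command(rows=[[[0,0,0.005],0],[[0,0,0.004],0],[[0,0,0.003],0],[[0,0,0],0],[[0,0,0],0]])

```text
t: 18.95
eef_pos: [524.6, -64.1, 99.1]
tcp_rot: [3.141, -0.0, 0.139]
ft_force: [-0.5, 0.3, -3.6]
opening: 0.165
grip_force: 30.0
```

Call:
arm_command(rows=[[[0,0,0.002],0],[[0,0,0.002],0],[[0,0,0.001],0],[[0,0,0],0],[[0,0,0],0]])

```text
t: 19.45
eef_pos: [524.6, -64.1, 97.9]
tcp_rot: [3.141, -0.0, 0.139]
ft_force: [0.2, 0.9, -1.8]
opening: 0.168
grip_force: 30.0
```

Call:
arm_command(rows=[[[0,0,0.001],0],[[0,0,0],0],[[0,0,0],0],[[0,0,0],0],[[0,0,0],0]])

```text
t: 19.95
eef_pos: [524.5, -64.1, 97.8]
tcp_rot: [3.141, -0.0, 0.139]
ft_force: [-3.3, 1.5, 6.1]
opening: 0.169
grip_force: 30.0
```

Call:
arm_command(rows=[[[0,0,0.001],0],[[0,0,0],0],[[0,0,0],0],[[0,0,0],0],[[0,0,0],0]])

```text
t: 20.45
eef_pos: [524.6, -64.1, 97.8]
tcp_rot: [3.141, -0.0, 0.139]
ft_force: [-4.5, 0.6, 8.1]
opening: 0.168
grip_force: 30.0
```

```bash
python3 - <<'E'
from h import *
F=[]
for i in range(8):
    p,d=snap('side');F.append(np.r_[state()['ft_force'],state()['moment']])
print(np.mean(F,0).round(2),np.std(F,0).round(2)[:3])
delta(524.6,-64.1,97.9,8)
cv2.imwrite('pics/shut.png',cv2.resize(p[170:290,210:350],(700,600),interpolation=cv2.INTER_CUBIC)[:,:,::-1])
W=world('side',d);h=cv2.cvtColor(p,cv2.COLOR_RGB2HSV)
m=(h[...,0]>100)&(h[...,0]<125)&(h[...,1]>150)&(np.hypot(W[...,0]-524,W[...,1]+64)<90)&(W[...,2]>84)&(W[...,2]<96)
A=np.c_[W[m][:,:2]-[524,-64],np.ones(m.sum())];print('roof plane',m.sum(),np.linalg.lstsq(A,W[m][:,2],rcond=None)[0])
E
```

```text
[-4.59  1.62  8.87  0.16  0.66 -0.01] [0.35 0.54 0.46]
t 20.85 pos [524.5 -64.1  97.8] rot [ 1.7999e+02 -1.0000e-02  7.9900e+00] F [-4.7  1.6  9.1] open 0.166 grip 30.0
shift norm [ 0.0003  0.0002 -0.0003] turn -0.0001
roof plane 985 [-3.25141388e-03  1.52244247e-02  8.99064228e+01]
```

View pics/shut.png

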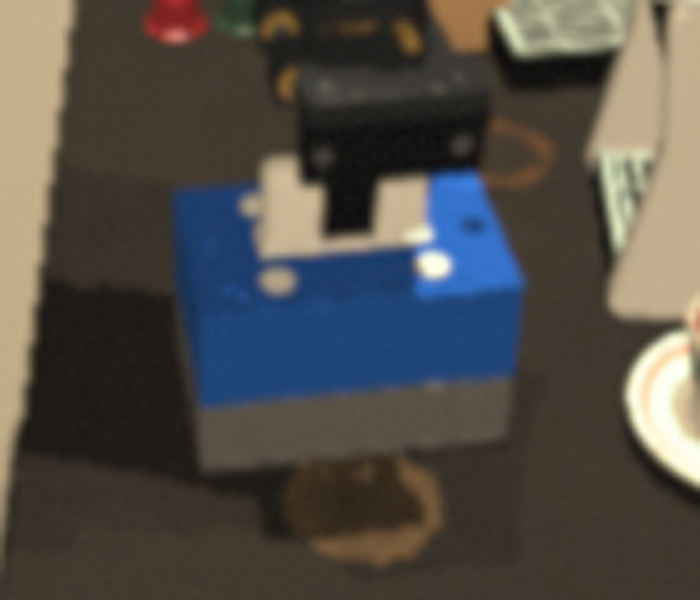

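The halves look flush, with the roof at 89.9 mm and the seam closed at about (350,390). The push reads 9 N, so I'm raising it.

Call:
arm_command(rows=[[[0,0,0.0015],0],[[0,0,0],0],[[0,0,0],0],[[0,0,0],0],[[0,0,0],0]])

```text
t: 21.35
eef_pos: [524.5, -64.1, 97.8]
tcp_rot: [3.141, -0.0, 0.139]
ft_force: [-5.4, 2.0, 13.8]
opening: 0.165
grip_force: 30.0
```

```bash
python3 - <<'E'
from h import *
F=[]
for i in range(6):
    snap('side');F.append(np.r_[state()['ft_force'],state()['moment']])
print(np.mean(F,0).round(2)); delta(524.6,-64.1,97.9,8)
E
```

```text
[-5.87  1.24 13.5   0.21  0.94 -0.  ]
t 21.65 pos [524.6 -64.1  97.8] rot [ 1.7998e+02 -3.0000e-02  7.9900e+00] F [-6.2  1.8 13. ] open 0.167 grip 30.0
shift norm [ 0.0002  0.0001 -0.0002] turn -0.0001
```

Call:
arm_command(rows=[[[0,0,0.0005],0],[[0,0,0],0],[[0,0,0],0],[[0,0,0],0],[[0,0,0],0]])

```text
t: 22.15
eef_pos: [524.5, -64.1, 97.8]
tcp_rot: [3.141, -0.001, 0.139]
ft_force: [-5.7, 2.4, 14.5]
opening: 0.163
grip_force: 30.0
```

```bash
python3 - <<'E'
from h import *
F=[]
for i in range(8):
    snap('top');F.append(state()['ft_force'])
m=np.mean(F,0);print(m.round(2))
for l in('capsule_1','capsule_2'): print([(np.round(r['position'],1).tolist(),round(r['confidence'],2)) for r in models.mark_of('top',l)][:2])
if 13.5<m[2]<17: print(env.job_done())
E
```

```text
[-6.31  1.54 15.62]
[([492.5, 276.2, 0.8], 0.57), ([444.2, 273.6, -0.6], 0.56)]
[([492.5, 276.2, 0.8], 0.57), ([444.2, 273.6, -0.6], 0.56)]
the job is handed in; nothing more can be done
None
```

The job is handed in at about 22.5 s: the divider is fully down in the slot and released, the upper half is on the dowels and flush (roof measured at 89.9 mm), the arm is still gripping and pressing with about 15.6 N, and the capsules were found at their original spots within the camera's accuracy.

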